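# Set the tray fence to the orange size

### The arm

A 6-joint arm with a two-finger parallel gripper is mounted at the origin on the work surface. World frame = base frame: x ahead of the robot, y to its left, z up, the work surface at z = 0. Lengths are in mm, angles in rad, forces in N, time in s.
With the tool pointing down it reaches from about 400 to 925 mm from the base axis. Payload 12.5 kg.
Tool frame: the origin (TCP) lies between the finger pads; the fingertips stand 25 mm ahead of it and the grasp point (between the pads) lies 6 mm ahead of it; z points along the fingers, y is the line along which they close (so a half turn about z gives the same grasp; the last joint's range is limited). The gripper opens to 95 mm and grips with 3 to 60 N. Pads are 20 mm wide; open, the fingers measure 119 mm over their backs; the gripper's body (75 mm by 180 mm) begins 59 mm behind the grasp point.
Start: joints at [-1.395, 0.491, 1.559, -0, 1.092, -0.106], TCP at [173.825, -600.357, 239.661] pointing down, gripper open.
Joint ranges: [-3.1, 3.1], [-0.84, 2.19], [0.05, 2.79], [-1.13, 4.28], [0.06, 2.93], [-2.69, 2.69]. Speed limits (rad/s): [2.22, 2.22, 2.79, 3.14, 3.14, 3.14].

### API

Orientations are given as [roll, pitch, yaw] about the fixed x, y, z axes, in that order (R = Rz(yaw) Ry(pitch) Rx(roll)).
In Python, from cell import state, read_camera, job_done, cut_out gives the robot as it stands. The module is installed in compiled form; this text tells all that it offers.
- The arm moves only by the tool jog_arm, never from a script. Its argument "motion" is a list of rows, each a list of 2 entries, a list of its own where there are three numbers: the shift along the tool's x, y, z in mm, then the turn about the tool's z in rad. A call has 1 to 5 rows; each row is the pose to reach, as a shift and turn from the pose commanded when the call began, along the tool's axes at that moment; what a row does not reach only later rows make up. A row lasts 1/10 s, in which the tool goes at most 50 mm and 8.59 degrees, less where a joint would pass 70% of its speed; a pose out of reach is approached as far as the arm can. A call with a gripper value outside its range is refused whole. "grip" is the closure, from 0 (fully open) to 1 (shut), set as the call begins (left out, the last holds). The fingers move at their own pace and stop on an object; the grip force is fixed at half the most. Time passes only in rows, so rows that repeat a pose let the fingers close. It gives the time, the measured TCP pose, the force, the opening and the grip force at its end, in the units of the state.
- state(): the state, without advancing time (a new reading comes with each control period).
- read_camera(name): name is "side" or "top"; returns a dict with "img" (420x560x3 uint8, blue, green, red), "vertical_fov" (degrees; the focal length in pixels is half the picture's height over the tangent of half this angle, whatever the lens; pixels are square), "cx", "cy" (the principal point, pixels), "extrinsics" (4x4, takes a point from camera to world coordinates). Camera axes: x right, y up, looking along -z (the intrinsics and any distortion apply to the point x, -y, -z); pixel columns grow to the right and rows downward; lengths in mm; the calibration is good to about 2 mm. A picture is of the moment at which its call begins. There is no depth.
- job_done(): hands the job in; it is judged then, once.
Trained networks look in a picture, given as the dict that the camera call returned (one of the last four; its "shot" number tells which), for a name from the list of things; names that differ only in an ending like _2 or _b are one class to them, and where a whole thing is asked for, a point or a joint stands for the part that bears it (a point fixed in the world has none). Each returns a list of dicts, best first, with "p" (0 to 1); they miss things now and then, are a little off and sometimes report something else, mostly with a low value. They report only what shows in the picture. A call takes as long as a camera call.
- cut_out(name, picture): "region" (420x560 bool, what is visible of it) and "box" ([left, top, right, bottom] in pixels, round what is visible of it).
The state is a dict: "t": time; "joints": joint angles; "qvel": joint speeds; "tau": joint torques, N m; "eef_pos": TCP position; "tcp_rot": TCP orientation; "ft_force": force on the tool from outside, world axes, zero at the start; "moment": the same for the moment, N m; "opening": opening from 0.0 (shut) to 1.0 (fully open); "grip_force": force on a finger pad.
Only numpy, scipy, OpenCV 4.12 (cv2) and the standard library are available. Lean on these libraries where they do the work, as an engineer would, in place of code of your own. Each camera call takes 0.05 s, during which the arm holds its last target. There are 200 camera calls.

### The job

The next trays are the orange size: with the fingers, push the green fence plate of the tray jig along its rail until its spring pin drops into the notch of the orange index block, and leave it seated there with nothing touching it. Only push: do not pinch the fence or touch the black pull knob, and leave everything else where it stands.

Things in the scene. Friction and masses are not known exactly. Their poses are not given: they have to be found in the camera images.
- jig: fixed tray jig: aluminium base plate 300 (x) x 580 (y) x 12 mm flat on the table, turned up to 0.2 rad; origin at the centre of its underside, y along the rail, x away from the robot. Rail 30 mm wide (top 40 mm above the table) at x = +50 mm, steel index bar (top 26 mm) at x = +110 mm, end stops at y = +-255 mm; a white tray deck (13 mm) on the robot's side of the rail.
- carriage (a joint): position of the fence carriage along the jig's y (m): 0 with the fence plate at the jig's y = 0, travel -0.195 to +0.195. About 1 N of friction and some drag when moved fast; it stays where it is left. Riding the pin over a rib takes a push that climbs to about 7 N, then falls off suddenly as the pin drops in; the second rib takes the same again.
- pin (a joint): height of the spring pin (m): 0 fully down (also when riding free between the blocks, and when in a notch), about 0.003 on top of a rib; a pull on the knob could raise it to 0.016
- pin_foot (a point): centre of the freely rolling steel ball foot (12 mm) of the spring pin, under the black knob at the far end of the carriage, at x = +110 mm of the jig, 44 mm above the table when down. Its y in the jig's frame is that of the fence plate's mid-plane
- face_left (a point): point on the +y face of the green upright fence plate: 160 mm long across the rail (jig x = -145 to +15 mm), 16 mm thick, 16 to 106 mm above the table. The point is at jig x = -85 mm, 61 mm above the table. The whole face may be pushed, square to it, along the rail
- notch_orange (a point): middle of the notch between the two ribs of the orange block, where the centre of the pin's ball foot lies once dropped in (44 mm above the table); axes as the jig's. Seated, the pin has under 1.5 mm of play along the rail; let go within about 5 mm of the middle, its spring pulls it in
- notch_blue (a point): middle of the notch between the two ribs of the blue block, where the centre of the pin's ball foot lies once dropped in (44 mm above the table); axes as the jig's. Seated, the pin has under 1.5 mm of play along the rail; let go within about 5 mm of the middle, its spring pulls it in
- index_orange: fixed orange index block on the index bar, axes as the jig's: 46 mm long (y), 30 mm deep, two round ribs across its top (crests 18 mm apart, 15 mm above its underside), an upright orange tab 30 mm high on its far (+x) side. Which block is left and which right varies. Origin at the centre of its underside, 26 mm above the table
- index_blue: fixed blue index block on the index bar, axes as the jig's: 46 mm long (y), 30 mm deep, two round ribs across its top (crests 18 mm apart, 15 mm above its underside), an upright blue tab 30 mm high on its far (+x) side. Which block is left and which right varies. Origin at the centre of its underside, 26 mm above the table
- fence_left: the +y half of the fence: green plate half and the half of the dark carriage saddle behind it, 30 mm to the +y side; welded to the other half. Its frame has the jig's axes; origin at the table's level, at the jig's x = 0, in the mid-plane of the plate
- fence_right: the -y half of the fence, mirror image, same origin
- pull_knob: black round pull knob (26 mm across, 74 to 96 mm above the table) on top of the spring pin; lifting it would lift the pin. Origin on the pin's axis at table level
- face_right (a point): point on the -y face of the green upright fence plate: 160 mm long across the rail (jig x = -145 to +15 mm), 16 mm thick, 16 to 106 mm above the table. The point is at jig x = -85 mm, 61 mm above the table. The whole face may be pushed, square to it, along the rail
- label_roll: bystander, loose: white paper label roll standing on end, 60 mm across, 36 mm high, near one end of the jig's base plate; origin at the centre of its underside
- check_weight: bystander, loose: steel check weight with a neck and head, 48 mm across, 74 mm high, near the other end of the jig's base plate; origin at the centre of its underside
- sanitiser: bystander, loose: white bottle with a blue cap, 64 mm across, 190 mm high, on the table to the left; origin at the centre of its underside
- tray_stack: bystander, loose: stack of cream moulded-pulp trays, about 190 x 236 mm, 82 mm high, on the table to the right; origin at the centre of its underside
- scanner: bystander, loose: hand scanner lying on the table to the left, about 200 mm long, 50 mm high; origin under it at table level
- scraper: bystander, loose: spatula with a blue handle lying on the table at the robot's right, about 250 mm long; origin on its underside
- tally_cup: bystander, loose: blue open cup, 76 mm across, 85 mm high, on the table to the right; origin at the centre of its underside

How it is judged:
By the outcome, as a careful person would: the job done as asked, in the order asked, and still so for the second after the job is handed in, with the robot touching nothing.
It also fails if it takes over 48 s, if anything falls off the work surface, if the arm or the gripper's body presses on something with over 40 N, if the wrist force passes 120 N, or if a joint passes its speed limit or range.

## Working session

There is one attempt and no reset: what is moved stays moved. The work goes in short steps, Python scripts to look and compute and a tool call to move; the robot and the scene stay as the last step left them, time stands still between calls to the robot, and variables do not carry over. Pictures are saved under pics/ and viewed, at most 10 in all, crops included, and the job is handed in when it is done.

Besides the shell and the picture viewer there is one more tool, called after "Call:" by a JSON object that holds its "method" and its "body". jog_arm: Moves the arm, as the interface text tells. Its arguments: {"type":"object","properties":{"motion":{"type":"array"},"grip":{"type":"number"}},"required":["motion"]}

```bash
mkdir -p pics; cat > h.py <<'E'
import numpy as np, cv2
from cell import *
def ray(c,u,v):
    f=210/np.tan(np.radians(c["vertical_fov"]/2)); E=np.array(c["extrinsics"])
    d=E[:3,:3]@np.array([(u-c["cx"])/f,-(v-c["cy"])/f,-1]); return E[:3,3],d
def at(c,u,v,z):
    o,d=ray(c,u,v); return (o+d*(z-o[2])/d[2]).round(1)
def proj(c,P):
    f=210/np.tan(np.radians(c["vertical_fov"]/2)); E=np.array(c["extrinsics"])
    q=E[:3,:3].T@(np.array(P)-E[:3,3]); return np.array([c["cx"]-f*q[0]/q[2],c["cy"]+f*q[1]/q[2]]).round(1)
def shot(n,f=None):
    c=read_camera(n)
    if f: cv2.imwrite("pics/"+f,c["img"])
    return c
def cen(n,c):
    r=cut_out(n,c)
    if not r: return None
    m=r[0]["region"]; v,u=np.nonzero(m); return round(r[0]["p"],2),u.mean().round(1),v.mean().round(1),r[0]["box"],m
E
python3 - <<'E'
from h import *
for n in("top","side"):
    c=shot(n,n+"0.png"); print(n,{k:v for k,v in c.items() if k!="img"})
    for o,z in(("jig",12),("index_orange",35),("index_blue",35),("fence_left",60),("fence_right",60),("pull_knob",96),("label_roll",36),("check_weight",74),("sanitiser",100),("tray_stack",82),("tally_cup",85)):
        r=cen(o,c)
        if r: print(o,r[:4],at(c,r[1],r[2],z))
s=state();print(s["t"],s["eef_pos"],s["tcp_rot"],s["ft_force"])
E
```

```text
top {'vertical_fov': 43.84759653694778, 'cx': 280.70574033460645, 'cy': 221.36012746715596, 'extrinsics': array([[ 1.06354134e-02,  9.86744491e-01, -1.61932692e-01,
         2.25171877e+02],
       [-9.99846982e-01,  1.27433341e-02,  1.19841694e-02,
        -3.89002858e+01],
       [ 1.38888756e-02,  1.61780457e-01,  9.86729032e-01,
         1.72458174e+03],
       [ 0.00000000e+00,  0.00000000e+00,  0.00000000e+00,
         1.00000000e+00]]), 'shot': 1}
jig (0.87, np.float64(271.3), np.float64(200.8), [178.9, 140.5, 363.0, 262.5]) [575.6 -27.5  12. ]
index_orange (0.6, np.float64(275.9), np.float64(190.7), [264.1, 159.4, 290.6, 243.1]) [605.2 -42.4  35. ]
index_blue (0.55, np.float64(252.2), np.float64(158.4), [246.0, 151.0, 261.7, 167.2]) [714.6  38.2  35. ]
fence_left (0.64, np.float64(271.9), np.float64(188.4), [262.6, 158.1, 277.5, 239.8]) [607.1 -29.2  60. ]
fence_right (0.78, np.float64(279.7), np.float64(189.7), [270.6, 161.2, 290.6, 239.9]) [603.1 -54.7  60. ]
pull_knob (0.59, np.float64(281.4), np.float64(162.4), [278.9, 159.5, 289.1, 166.2]) [685.  -58.9  96. ]
label_roll 
[... 1592 characters left out ...]
79.8]) [679.7 -49.2  96. ]
label_roll (0.83, np.float64(306.1), np.float64(185.3), [296.7, 177.6, 314.1, 200.1]) [ 481.2 -246.4   36. ]
check_weight (0.9, np.float64(191.4), np.float64(255.4), [181.6, 246.1, 202.9, 270.2]) [512.7 246.4  74. ]
sanitiser (0.68, np.float64(149.0), np.float64(343.8), [132.2, 314.2, 168.6, 370.1]) [368.2 497.1 100. ]
tray_stack (0.88, np.float64(327.6), np.float64(133.1), [308.4, 108.0, 346.6, 155.3]) [ 577.1 -498.3   82. ]
tally_cup (0.34, np.float64(305.9), np.float64(185.4), [295.6, 179.8, 310.7, 197.2]) [ 449.9 -199.2   85. ]
1.2 [ 173.81396739 -600.36061814  239.66222144] [ 3.14148517e+00 -3.28196158e-05  2.81688737e-01] [-0.39773603  0.66440956 -0.58935203]
```

View pics/top0.png

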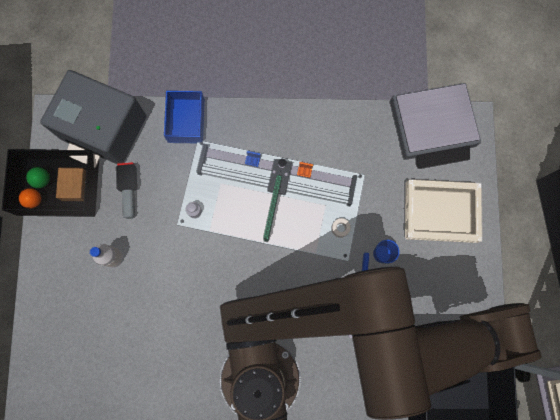

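View pics/side0.png

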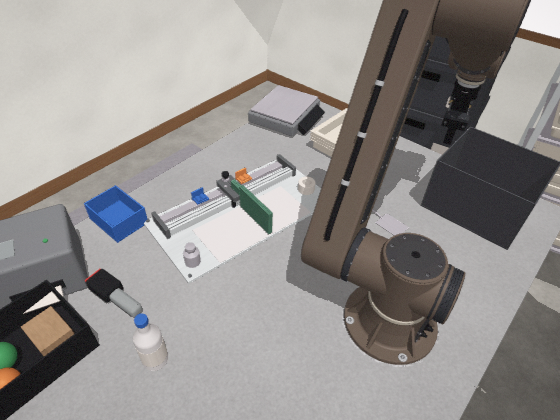

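The orange block (tab ~306,170 in top) is on the right (-y) of the fence (knob ~282,163) and blue is on the left (253,158). So I push in -y from the +y face. Next I'll take a closer look to get exact geometry.

```bash
python3 - <<'E'
from h import *
c=cv2.imread("pics/top0.png")[130:270,170:375]
cv2.imwrite("pics/crop0.png",cv2.resize(c,None,fx=3.9,fy=3.9,interpolation=cv2.INTER_CUBIC))
c=shot("top"); img=c["img"]; hsv=cv2.cvtColor(img,cv2.COLOR_BGR2HSV)
def blob(lo,hi,name):
    m=cv2.inRange(hsv,lo,hi); m[:135]=0;m[265:]=0;m[:,:175]=0;m[:,370:]=0
    v,u=np.nonzero(m); print(name,len(u),u.mean().round(2),v.mean().round(2),u.min(),u.max(),v.min(),v.max()); return m
blob((5,130,90),(18,255,255),"orange"); blob((105,130,60),(125,255,255),"blue"); g=blob((60,90,20),(90,255,255),"green")
r=cut_out("jig",c)[0]["region"].astype(np.uint8)
b=cv2.boxPoints(cv2.minAreaRect(cv2.findNonZero(r)));print(b,[at(c,*p,12) for p in b])
E
```

```text
orange 177 304.64 169.37 297 312 162 177
blue 252 265.64 178.49 175 368 135 264
green 51 273.75 200.37 265 280 176 238
[[175.92566 226.26773]
 [193.74243 138.90799]
 [365.727   173.9838 ]
 [347.91022 261.34354]] [array([485.3, 287.2,  12. ]), array([787. , 239.6,  12. ]), array([ 672.4, -345.7,   12. ]), array([ 375.7, -282.3,   12. ])]
```

View pics/crop0.png

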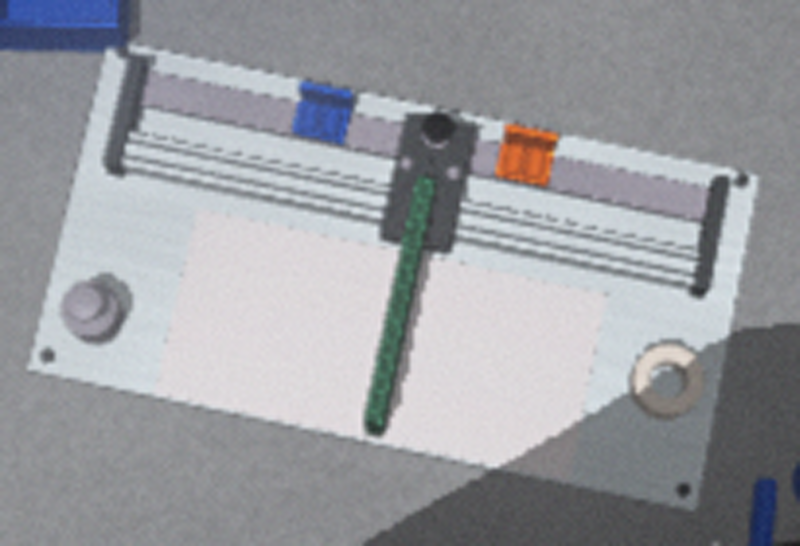

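The crop shows the jig corners at (108,48), (757,177), (695,508) and (30,370). The fence top runs (424,182) to (375,430), the knob is at (439,127), and the orange block body is at about (525,160).

```bash
python3 - <<'E'
from h import *
from scipy.optimize import least_squares
c=shot("top"); P=lambda a,b:(a/3.9+170-.4,b/3.9+130-.4)
J=np.array([[150,290],[150,-290],[-150,-290],[-150,290]])
W=np.array([at(c,*P(*p),12)[:2] for p in((108,48),(757,177),(695,508),(30,370))])
def T(x,J): a=x[2];R=np.array([[np.cos(a),-np.sin(a)],[np.sin(a),np.cos(a)]]);return J@R.T+x[:2]
s=least_squares(lambda x:(T(x,J)-W).ravel(),[575,-27,-.19]);x=s.x;print(x,s.fun.reshape(4,2).round(1))
a=x[2];R=np.array([[np.cos(a),-np.sin(a)],[np.sin(a),np.cos(a)]])
for n,p,z in(("fence far",(424,182),106),("fence near",(375,430),106),("knob",(439,127),96),("orange",(525,160),39),("orange tab",(530,132),56),("blue",(322,116),39)):
    w=at(c,*P(*p),z);print(n,w,((w[:2]-x[:2])@R).round(1))
st=state();y=st["tcp_rot"][2];e=st["eef_pos"]
tx=np.array([np.cos(y),np.sin(y)]);ty=np.array([np.sin(y),-np.cos(y)])
for j in((-60,100),):
    g=T(x,np.array([j]))[0];d=g-e[:2];print("goal",g,"tool shift",d@tx,d@ty,"turn",y-a)
E
```

```text
[ 5.79325000e+02 -2.77000000e+01 -1.91497131e-01] [[ 5.2  1.3]
 [ 2.6 -2.1]
 [-3.7 -1.8]
 [-4.   2.6]]
fence far [636.4 -49.4 106. ] [ 60.2 -10.4]
fence near [431.6 -12.5 106. ] [-147.9  -13.2]
knob [685.8 -61.3  96. ] [110.9 -12.7]
orange [ 674.  -135.8   39. ] [113.5 -88.1]
orange tab [ 693.9 -139.    56. ] [133.7 -87.5]
blue [710.2  38.1  39. ] [116.   89.5]
goal [539.45466392  81.89177114] tool shift 540.9652598342166 -553.6285052233031 turn 0.47335554849573847
```

Call:
{"method": "jog_arm", "body": {"motion": [[[30,-30,0],0.09],[[60,-60,0],0.19],[[95,-95,0],0.28],[[130,-130,0],0.38],[[165,-168,0],0.473]], "grip": 1}}

```text
t: 1.85
eef_pos: [285.5, -393.0, 239.7]
tcp_rot: [3.141, -0.0, -0.196]
ft_force: [1.3, 0.0, 0.6]
opening: 0.637
grip_force: 0.0
```

Call:
{"method": "jog_arm", "body": {"motion": [[[15,-45,0],0],[[30,-90,0],0],[[45,-137,0],0],[[60,-185,0],0],[[75,-234,0],0]]}}

```text
t: 2.35
eef_pos: [402.9, -178.7, 239.9]
tcp_rot: [3.141, -0.001, -0.192]
ft_force: [1.0, -1.0, -0.2]
opening: 0.215
grip_force: 0.0
```

Call:
{"method": "jog_arm", "body": {"motion": [[[15,-48,0],0],[[30,-97,0],0],[[45,-146,0],0],[[60,-195,0],0],[[75,-244,0],0]]}}

```text
t: 2.85
eef_pos: [520.5, 42.4, 239.8]
tcp_rot: [3.142, -0.001, -0.191]
ft_force: [0.4, -1.0, 1.4]
opening: 0.005
grip_force: 0.0
```

Call:
{"method": "jog_arm", "body": {"motion": [[[0,0,35],0],[[0,0,75],0],[[0,0,120],0],[[0,0,155],0],[[0,0,165],0]]}}

```text
t: 3.35
eef_pos: [518.5, 40.3, 71.8]
tcp_rot: [3.141, 0.005, -0.191]
ft_force: [-0.1, 0.7, 0.2]
opening: 0.008
grip_force: 0.0
```

```bash
python3 - <<'E'
from h import *
c=shot("top"); i=c["img"][130:270,170:375]; d=shot("side")["img"][130:290,130:335]
cv2.imwrite("pics/both1.png",np.hstack([cv2.resize(i,(400,273)),cv2.resize(d,(400,312))[:273]]))
s=state();e=s["eef_pos"];a=-.1915;q=e[:2]-[579.3,-27.7];print(e,s["ft_force"],q@[np.cos(a),np.sin(a)],q@[-np.sin(a),np.cos(a)])
E
```

```text
[519.53424707  40.15469475  73.92530945] [-0.71581489 -0.30223468 -0.12376609] -71.58812413967689 55.23898356315644
```

View pics/both1.png

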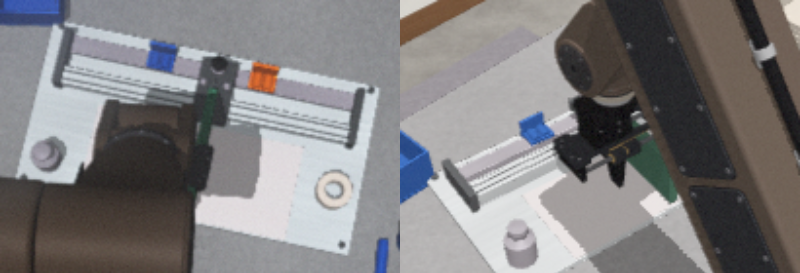

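The hand is down left of the fence with the shut fingers on the +y side. Blue and orange are both clear of it.

Call:
{"method": "jog_arm", "body": {"motion": [[[0,8,0],0],[[0,18,0],0],[[0,28,0],0],[[0,36,0],0],[[0,42,0],0]]}}

```text
t: 3.95
eef_pos: [511.8, -2.1, 75.1]
tcp_rot: [3.142, -0.001, -0.192]
ft_force: [0.5, 0.0, 0.0]
opening: 0.004
grip_force: 0.0
```

Call:
{"method": "jog_arm", "body": {"motion": [[[0,4,0],0],[[0,8,0],0],[[0,12,0],0],[[0,16,0],0],[[0,20,0],0]]}}

```text
t: 4.45
eef_pos: [508.0, -20.9, 74.6]
tcp_rot: [3.142, -0.0, -0.191]
ft_force: [0.0, 2.1, 1.9]
opening: 0.004
grip_force: 1.1
```

Call:
{"method": "jog_arm", "body": {"motion": [[[0,4,0],0],[[0,8,0],0],[[0,12,0],0],[[0,16,0],0],[[0,20,0],0]]}}

```text
t: 4.95
eef_pos: [504.1, -40.7, 74.6]
tcp_rot: [3.142, 0.0, -0.191]
ft_force: [-0.4, 2.3, 1.9]
opening: 0.007
grip_force: 1.1
```

Call:
{"method": "jog_arm", "body": {"motion": [[[0,3,0],0],[[0,6,0],0],[[0,9,0],0],[[0,12,0],0],[[0,15,0],0]]}}

```text
t: 5.45
eef_pos: [501.2, -55.2, 74.6]
tcp_rot: [3.142, 0.0, -0.191]
ft_force: [-0.3, 2.0, 0.9]
opening: 0.006
grip_force: 0.9
```

```bash
python3 - <<'E'
from h import *
c=shot("top"); i=c["img"][150:190,235:325]
cv2.imwrite("pics/c2.png",cv2.resize(i,None,fx=8,fy=8,interpolation=cv2.INTER_CUBIC))
s=state();e=s["eef_pos"];a=-.1915;q=e[:2]-[579.3,-27.7];print(e,s["ft_force"],q@[-np.sin(a),np.cos(a)])
E
```

```text
[501.22268923 -55.59721255  74.55180102] [-0.51170799 -0.5865735  -0.56716596] -42.24783347946007
```

View pics/c2.png

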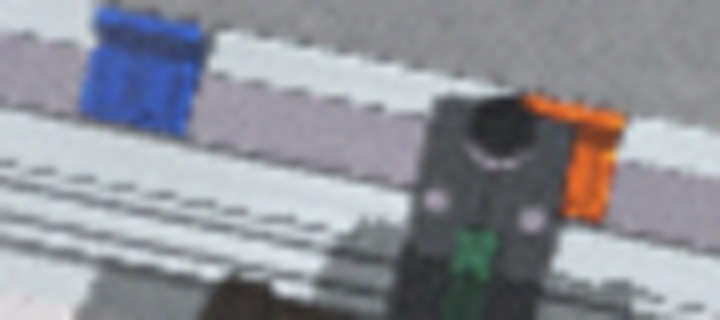

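The knob (~503,125) is now just short of the orange block's first rib, so I'll go slower.

Call:
{"method": "jog_arm", "body": {"motion": [[[0,2,0],0],[[0,4,0],0],[[0,6,0],0],[[0,8,0],0]]}}

```text
t: 5.9
eef_pos: [499.8, -63.0, 74.6]
tcp_rot: [3.142, 0.0, -0.191]
ft_force: [-0.3, 1.3, -0.3]
opening: 0.002
grip_force: 0.7
```

Call:
{"method": "jog_arm", "body": {"motion": [[[0,1.5,0],0],[[0,3,0],0]]}}

```text
t: 6.1
eef_pos: [499.3, -65.6, 74.6]
tcp_rot: [-3.141, -0.0, -0.191]
ft_force: [0.7, 6.5, -0.3]
opening: 0.002
grip_force: 3.2
```

Call:
{"method": "jog_arm", "body": {"motion": [[[0,1,0],0],[[0,2,0],0]]}}

```text
t: 6.3
eef_pos: [498.8, -67.6, 74.6]
tcp_rot: [-3.141, 0.0, -0.191]
ft_force: [1.1, 4.7, -0.2]
opening: 0.007
grip_force: 2.4
```

Call:
{"method": "jog_arm", "body": {"motion": [[[0,1,0],0]]}}

```text
t: 6.4
eef_pos: [498.6, -68.6, 74.6]
tcp_rot: [-3.141, 0.0, -0.191]
ft_force: [1.4, 3.6, -0.8]
opening: 0.007
grip_force: 2.0
```

Call:
{"method": "jog_arm", "body": {"motion": [[[0,1,0],0]]}}

```text
t: 6.5
eef_pos: [498.4, -69.8, 74.6]
tcp_rot: [3.142, 0.0, -0.191]
ft_force: [0.2, 3.1, -1.0]
opening: 0.005
grip_force: 1.6
```

Call:
{"method": "jog_arm", "body": {"motion": [[[0,1,0],0]]}}

```text
t: 6.6
eef_pos: [498.2, -70.8, 74.6]
tcp_rot: [3.141, 0.0, -0.191]
ft_force: [-0.3, 1.7, -0.2]
opening: 0.004
grip_force: 1.2
```

Call:
{"method": "jog_arm", "body": {"motion": [[[0,1,0],0]]}}

```text
t: 6.7
eef_pos: [498.0, -71.9, 74.6]
tcp_rot: [3.141, 0.0, -0.191]
ft_force: [-0.3, 2.3, 0.1]
opening: 0.007
grip_force: 0.8
```

Call:
{"method": "jog_arm", "body": {"motion": [[[0,1,0],0]]}}

```text
t: 6.8
eef_pos: [497.9, -72.9, 74.6]
tcp_rot: [3.141, 0.0, -0.191]
ft_force: [-0.5, 1.1, 0.0]
opening: 0.009
grip_force: 0.5
```

Call:
{"method": "jog_arm", "body": {"motion": [[[0,1,0],0]]}}

```text
t: 6.9
eef_pos: [497.8, -74.0, 74.6]
tcp_rot: [3.141, -0.0, -0.191]
ft_force: [0.3, 0.4, -0.1]
opening: 0.002
grip_force: 0.1
```

Call:
{"method": "jog_arm", "body": {"motion": [[[0,1,0],0]]}}

```text
t: 7.0
eef_pos: [497.7, -75.0, 74.7]
tcp_rot: [3.141, -0.0, -0.191]
ft_force: [-0.1, 0.2, 0.3]
opening: 0.004
grip_force: 0.0
```

```bash
python3 - <<'E'
from h import *
for k in range(3):
    c=shot("top"); s=state(); print(s["ft_force"],s["grip_force"])
i=c["img"][150:190,235:325]
cv2.imwrite("pics/c3.png",cv2.resize(i,None,fx=8,fy=8,interpolation=cv2.INTER_CUBIC))
E
```

```text
[ 0.47117794 -0.24223334 -0.05467686] 0.0
[-0.05150226 -0.29202511 -0.39201837] 0.0
[ 0.70527324 -0.30779016 -0.48765785] 0.0
```

View pics/c3.png

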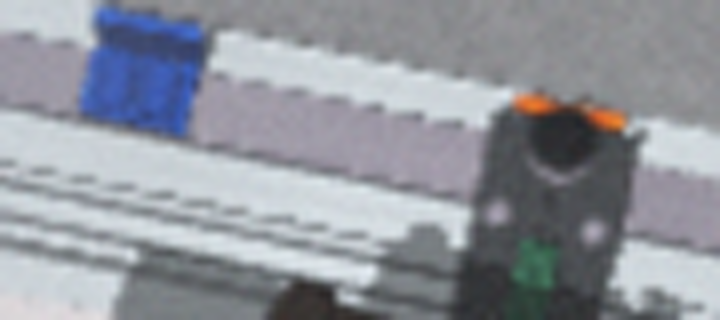

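The push force dropped to zero. The knob (563,135) sits about centred on the orange tab (515–627) and moved further than the finger did, so the pin has dropped in. I'll back off.

Call:
{"method": "jog_arm", "body": {"motion": [[[0,-8,0],0],[[0,-25,0],0],[[0,-45,-10],0],[[0,-60,-45],0],[[0,-60,-90],0]]}}

```text
t: 7.65
eef_pos: [508.4, -13.8, 164.5]
tcp_rot: [3.142, 0.004, -0.189]
ft_force: [0.5, 0.2, 0.6]
opening: 0.003
grip_force: 0.0
```

Call:
{"method": "jog_arm", "body": {"motion": [[[-20,-30,-30],0],[[-40,-60,-60],0],[[-60,-90,-80],0],[[-60,-90,-80],0]]}}

```text
t: 8.05
eef_pos: [466.3, 87.1, 247.3]
tcp_rot: [-3.14, -0.004, -0.188]
ft_force: [0.5, -0.4, -0.3]
opening: 0.002
grip_force: 0.0
```

```bash
python3 - <<'E'
from h import *
c=shot("top"); s=state(); print(s["t"],s["eef_pos"],s["ft_force"])
a=c["img"][130:270,170:375]; b=c["img"][150:190,255:345]
d=cv2.resize(shot("side")["img"][140:260,170:310],(400,343))
a=cv2.resize(a,(400,273)); a=np.vstack([a,np.zeros((70,400,3),np.uint8)])
cv2.imwrite("pics/end.png",np.vstack([np.hstack([a,d]),cv2.resize(b[:27],(800,240),interpolation=cv2.INTER_CUBIC)]))
E
```

```text
8.1 [466.74299041  85.79777148 245.93368183] [-0.87913808 -0.37536053  0.44273118]
```

View pics/end.png

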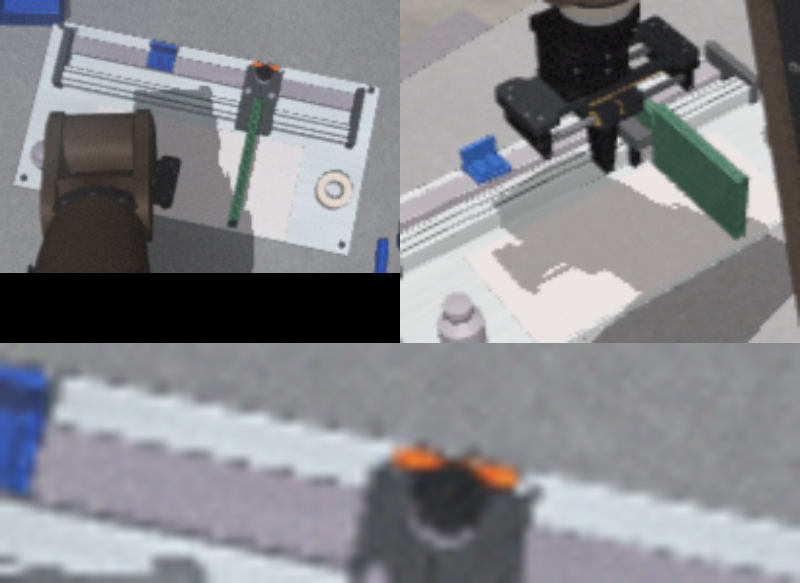

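The fence stands at jig y of about -87 (notch measured at about -88), some 5 mm ahead of where the finger stopped. The pin is seated and the hand is clear.

```bash
python3 -c "from cell import *; print(job_done())"
```

```text
the job is handed in; nothing more can be done
None
```

I pushed the green fence into the orange notch and handed the job in at about 8 s. The drop in push force and the final pictures show the pin seated, and nothing is touching the fence.

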